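# Depth-gauge a blind bore and sort the block

### The job

Check the blind bore in the aluminium block with the depth gauge: stand the gauge's bridge flat on the block, push the rod down until it bottoms in the bore, then stand the gauge back on its rest with the rod left at that reading. If the bore is 40 mm deep or more, set the block down upright in the green tray; if it is shallower, set it in the red tray. Do not drop the block into the tray, and leave the other things on the desk where they are.

Things in the scene. Friction and masses are not known exactly. Their poses are not given: they have to be found in the camera images.
- block: Loose machined aluminium block, 64 (its x) x 50 (its y) x 70 mm high, about 0.5 kg, standing upright. Origin at the centre of its underside, z up. A blind bore 18 mm in diameter goes straight down from the centre of its flat top; its depth differs from run to run, anywhere from 24 to 56 mm, and cannot be seen. Grip it across its y, where it is 50 mm thick.
- bore_mouth (a point): Centre of the bore's mouth, on the block's top face, 70 mm above the underside; axes as the block's.
- gauge: Loose depth gauge, about 0.22 kg. A steel bridge 26 (its x) x 90 (its y) x 12 mm high with a dark sleeve 21 mm in diameter standing on it up to 50 mm above the underside, a small brass friction screw on the sleeve at +y, and the sliding rod down through both. Origin at the centre of the bridge's flat underside, z up. At the start it stands on its rest, bridge along the rest's y.
- rod (a joint): How far the rod stands out below the bridge's underside, in m: 0 fully up (tip flush), 0.060 fully down; starts at 0 to 0.012. Bridge flat on the block and rod bottomed, it is the bore's depth. It slides down against about 4 N of friction and stays where it is left; friction exceeds the gauge's weight, so lifting the gauge by the rod's head keeps the reading.
- sleeve_top (a point): Top of the gauge's sleeve, on its axis, 50 mm above the bridge's underside; z up. The bright 8 mm rod enters here. It has a thin dark ring every 10 mm and a broad red ring for 40 mm: at a reading of 40 mm the red ring's lower edge is level with the sleeve's top; a deeper reading hides it in the sleeve.
- rod_head (a point): Centre of the knurled black head on top of the rod, 18 mm in diameter and 30 mm high, axis upright; the place to take the gauge and to push the rod. It moves with the rod: 127 mm above the bridge's underside with the rod fully up, less the rod's value.
- rod_tip: Dark lower end of the rod, 8 mm in diameter; origin at the centre of its end face, z up.
- rest: Fixed rest for the gauge: a dark base 62 (its x) x 106 (its y) x 8 mm with two grey uprights, each 46 (x) x 16 (y) mm and 75 mm high with a rubber top, centred 34 mm either side of the middle along y, so there is a 52 mm gap between them for the rod to hang in. Origin at the centre of the underside, z up. The gauge stands with its bridge across both uprights.
- rest_top (a point): Middle of the rest at the height of the uprights' tops, 75 mm above the desk; the gauge's origin belongs here.
- green_tray: Fixed open green tray for blocks that pass, 118 x 118 mm over its rim, 104 x 104 mm inside, walls 26 mm high, floor 4 mm thick. Origin at the centre of the underside, z up.
- red_tray: Fixed open red tray for blocks to be bored deeper, the same size. Origin at the centre of the underside, z up.
- tape_measure: Bystander: red tape measure, 32 x 76 x 63 mm, at the right.
- pliers_red: Bystander: side cutters with red grips, 160 mm long, lying at the right.
- marker: Bystander: black marker, 118 mm long and 16 mm thick, lying between the trays.
- flux_tin: Bystander: round tin with a blue band, 58 mm in diameter and 62 mm high, at the left.
There are look-alikes about, which are no part of the job. Leave any brown look-alike of the block alone.

How it is judged (in metres and radians):
On the way, in this order (a step that is already met when the one before it is completed fails the run):
1. the gauge stands flat on the block and its rod presses on the bottom of the bore (z of gauge in the frame of bore_mouth between -0.0025 and 0.0025 m and angle between the z axis of gauge and the z axis of block, either way round below 0.05 rad and horizontal distance between rod_tip and bore_mouth below 0.0055 m and z of rod_tip in the frame of bore_mouth below -0.018 m and contact force between rod_tip and block above 0.7 N), for 0.1 s.
2. the gauge stands back on its rest with the rod left out (horizontal distance between gauge and rest_top below 0.016 m and z of gauge in the frame of rest_top between -0.003 and 0.003 m and angle between gauge's own z axis and vertical below 0.05 rad and angle between the y axis of gauge and the y axis of rest, either way round below 0.25 rad and value of joint rod above 0.018 m and contact force between gauge and the fingers below 0.1 N), for 0.2 s.
At the end, for the whole second after the job is handed in: Gauge upright on its rest, within 16 mm of its middle and 0.25 rad along it, rod left out at its reading. Block upright and still on the floor of the green tray if the reading is over 37 mm, of the red tray if under 43 mm (between: either), within 30 mm of its centre each way (horizontal distance between gauge and rest_top below 0.016 m and z of gauge in the frame of rest_top between -0.003 and 0.003 m and angle between each of gauge, block's own z axis and vertical below 0.05 rad and angle between the y axis of gauge and the y axis of rest, either way round below 0.25 rad and value of joint rod above 0.018 m and linear speed of each of block, gauge below 0.02 m/s and ((value of joint rod above 0.037 m and x of block in the frame of green_tray between -0.03 and 0.03 m and y of block in the frame of green_tray between -0.03 and 0.03 m and z of block in the frame of green_tray below 0.0075 m) or (value of joint rod below 0.043 m and x of block in the frame of red_tray between -0.03 and 0.03 m and y of block in the frame of red_tray between -0.03 and 0.03 m and z of block in the frame of red_tray below 0.0075 m))); the robot touches nothing.
It fails at once if a bystander is moved by more than 30 mm (distance of any of tape_measure, pliers_red, marker, flux_tin from where it was at the start of the episode above 0.03 m).
It fails at once if the block is dropped: it falls free, more than 12 mm above the desk (height (world z) of block above 0.012 m and contact force between block and the fingers below 0.05 N and linear speed of block above 0.3 m/s).
It also fails if it takes over 69 s, if anything falls off the work surface, if the arm or the gripper's body presses on something with over 40 N, if the wrist force passes 120 N, or if a joint passes its speed limit or range.

### The arm

A 7-joint arm with a two-finger parallel gripper is mounted at the origin on a cart in front of the work surface, level with it; the furniture and walls round the work are solid. World frame = base frame: x ahead of the robot, y to its left, z up, the work surface at z = 0. Lengths are in mm, angles in rad, forces in N, time in s.
With the tool pointing down it reaches from about 400 to 850 mm from the base axis. Payload 4.5 kg.
Tool frame: the origin (TCP) lies midway between the tips of the shut fingers; the grasp point (between the pads) lies behind it (robot.hold_point_z is the z of the grasp point in the tool frame, in mm); z points along the fingers, y is the line along which they close (so a half turn about z gives the same grasp; the last joint's range is limited). The gripper opens to 85 mm and grips with 20 to 120 N. Pads are 22 mm wide; open, the fingers measure 114 mm over their backs; the gripper's body (76 mm by 85 mm) begins 54 mm behind the grasp point. The pads swing forward as they close: fully open they stand 13 mm farther back than shut.
Start: joints at [1.315, 0.689, -0.195, 1.565, 0.157, 0.902, -0.215], TCP at [178.629, -598.954, 231.317] pointing down, gripper open.
Joint ranges: [-3.01, 3.01], [-0.46, 2.08], [-1.47, 1.51], [0.13, 2.56], [-1, 4.14], [0.04, 2.09], [-2.66, 2.66]. Speed limits (rad/s): [2.57, 2.57, 3.14, 3.14, 3.14, 3.14, 3.14].

### API

Orientations are given as a rotation vector (axis times angle).
In Python, from plant import robot gives the robot as it stands. The module is installed in compiled form; this text tells all that it offers.
- The arm moves only by the tool play_rows, never from a script. Its argument "rows" is a list of rows, each a list of 5 numbers: the shift along the tool's x, y, z in cm, then the turn about the tool's z in degrees, then the opening, from -1 (shut) to 1 (fully open), so that 0 is half open. A call has 1 to 10 rows; each row shifts and turns the commanded pose from where the row before left it, along the tool's axes as they then stand; what a row does not reach is not made up. A row lasts 1/8 s, in which the tool goes at most 62.5 mm and 10.7 degrees, less where a joint would pass 70% of its speed; a pose out of reach is approached as far as the arm can. A call is refused whole if a number of a shift passes 6.25 or a number of a turn 10.7, either way. A call with a gripper value outside its range is refused whole. The fingers move at their own pace and stop on an object; "squeeze" is the grip in N (left out, the last holds). Time passes only in rows, so rows that do not move let the fingers close. It gives the time, the measured TCP pose, the force, the opening and the grip force at its end, in the units of the state.
- robot.state(): the state, without advancing time (a new reading comes with each control period).
- robot.snapshot(name): name is "side" or "top"; returns a dict with "color" (400x640x3 uint8, red, green, blue), "fx", "fy", "cx", "cy" (pixels), "R" (3x3) and "t" (3): a world point X has camera coordinates R X + t. Camera axes: x right, y down, z forward; pixel columns grow to the right and rows downward; lengths in mm; the calibration is good to about 2 mm. A picture is of the moment at which its call begins. There is no depth.
- robot.hand_in(): hands the job in; it is judged then, once.
The state is a dict: "time": time; "q": joint angles; "qvel": joint speeds; "joint_efforts": joint torques, N m; "eef_pos": TCP position; "tool_rot": TCP orientation; "contact_force": force on the tool from outside, world axes, zero at the start; "ft_torque": the same for the moment, N m; "finger_gap": finger opening in mm; "grip_force": force on a finger pad.
Only numpy, scipy, OpenCV 4.12 (cv2) and the standard library are available. Lean on these libraries where they do the work, as an engineer would, in place of code of your own. Each camera call takes 0.05 s, during which the arm holds its last target. There are 200 camera calls.

## Working session

There is one attempt and no reset: what is moved stays moved. The work goes in short steps, Python scripts to look and compute and a tool call to move; the robot and the scene stay as the last step left them, time stands still between calls to the robot, and variables do not carry over. Pictures are saved under pics/ and viewed, at most 10 in all, crops included, and the job is handed in when it is done.

Besides the shell and the picture viewer there is one more tool, called as name(argument=value, ...), one argument or row to a line, values as JSON. play_rows: Moves the arm, as the interface text tells. Its arguments: {"type":"object","properties":{"rows":{"type":"array","items":{"type":"array","items":{"type":"number"}}},"squeeze":{"type":"number"}},"required":["rows"]}

```bash
mkdir -p pics; python3 - <<'E'
from plant import robot
import cv2,numpy as np
s=robot.state();print({k:np.round(v,3).tolist() for k,v in s.items()},robot.hold_point_z)
for n in("side","top"):
    p=robot.snapshot(n);cv2.imwrite(f"pics/{n}0.png",p["color"][:,:,::-1]);print(n,p["fx"],p["cx"],p["cy"],np.round(p["R"],3).tolist(),p["t"])
E
```

```text
{'time': 0.0, 'q': [1.315, 0.69, -0.195, 1.566, 0.157, 0.903, -0.215], 'qvel': [0.0, -0.0, 0.0, -0.001, 0.002, 0.002, -0.002], 'joint_efforts': [0.0, -53.961, -1.267, -15.854, 0.009, 0.009, 0.0], 'eef_pos': [178.363, -598.311, 230.464], 'tool_rot': [-3.107, -0.454, 0.001], 'contact_force': [0.847, -0.292, 0.44], 'ft_torque': [-0.005, 0.047, 0.015], 'grip_force': 0.0, 'finger_gap': 85.412} -18.700000000000003
side 476.71258206364365 312.3110139182101 201.49703663039625 [[-0.799, 0.602, -0.019], [0.435, 0.556, -0.708], [-0.416, -0.574, -0.706]] [ 398.95570109 -147.24561285 1570.68685275]
top 492.2697525850086 315.1624454127364 194.96024600409254 [[-0.018, -1.0, 0.006], [-0.997, 0.018, -0.08], [0.08, -0.007, -0.997]] [   8.48283895  524.33949705 1621.46283334]
```

View pics/side0.png

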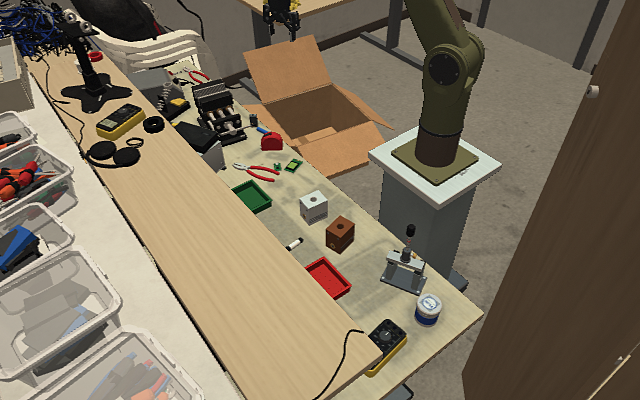

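View pics/top0.png

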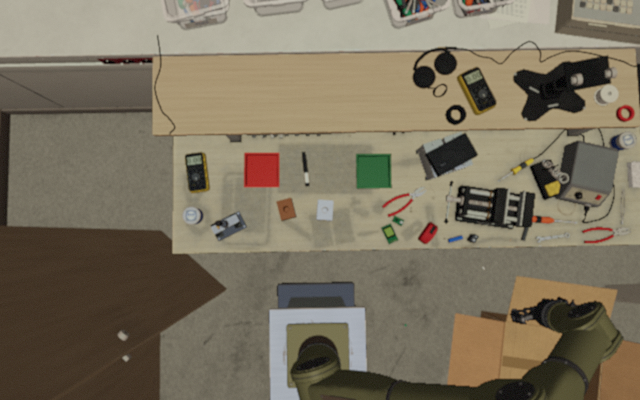

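The white/silver block is at top (325,210) and side (314,205). The brown look-alike at top (287,209) and side (340,233) is not wanted. The gauge on its rest is at top (228,225) and side (407,255). The tins, tape and multimeters are bystanders. I'll check the choice in one close crop.

```bash
python3 - <<'E'
import cv2,numpy as np
s=cv2.imread("pics/side0.png");t=cv2.imread("pics/top0.png")
def c(im,u,v,w=32,h=24):return cv2.resize(im[v-h:v+h,u-w:u+w],(400,300),interpolation=cv2.INTER_NEAREST)
cv2.imwrite("pics/crop0.png",np.vstack([np.hstack([c(s,314,205),c(s,407,255,48,36)]),np.hstack([c(t,325,210),c(t,228,222)])]))
E
```

```text
(no output)
```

View pics/crop0.png

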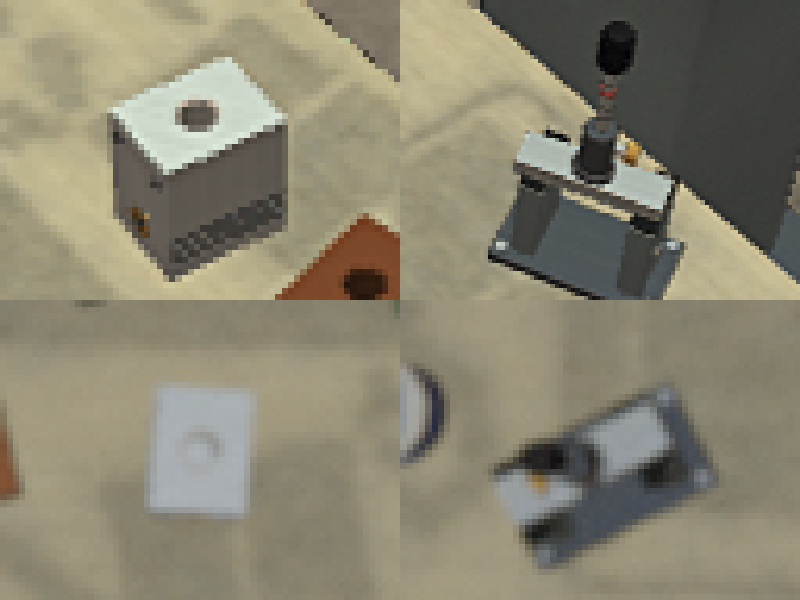

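The crop confirms it: a bright aluminium block with a bore at side (313.5,199.5), and the gauge with a black head at side (411,230) and a brass screw. Now I'll measure with masks.

```bash
cat > h.py <<'E'
import cv2,numpy as np
from plant import robot
def ray(p,u,v):
    d=p["R"].T@np.array([(u-p["cx"])/p["fx"],(v-p["cy"])/p["fy"],1]); return -p["R"].T@p["t"],d
def onz(p,u,v,z):
    o,d=ray(p,u,v); return o+d*(z-o[2])/d[2]
def proj(p,X):
    c=p["R"]@np.array(X,float)+p["t"]; return np.array([p["fx"]*c[0]/c[2]+p["cx"],p["fy"]*c[1]/c[2]+p["cy"]])
def tri(pa,a,pb,b):
    (o1,d1),(o2,d2)=ray(pa,*a),ray(pb,*b)
    k=np.linalg.lstsq(np.c_[d1,-d2],o2-o1,rcond=None)[0]
    A,B=o1+k[0]*d1,o2+k[1]*d2; return (A+B)/2,np.linalg.norm(A-B)
def blob(m,u,v,r=20):
    """largest component of mask m within r of (u,v): contour points (px), centroid, area"""
    w=np.zeros_like(m,np.uint8); w[v-r:v+r,u-r:u+r]=m[v-r:v+r,u-r:u+r]
    n,l,st,c=cv2.connectedComponentsWithStats(w); i=1+np.argmax(st[1:,4])
    k=max(cv2.findContours((l==i).astype(np.uint8),0,cv2.CHAIN_APPROX_NONE)[0],key=len)[:,0]
    return k,c[i],st[i,4]
def rect(p,k,z):
    P=np.array([onz(p,u,v,z)[:2] for u,v in k],np.float32); return cv2.minAreaRect(P)
E
cat > m1.py <<'E'
from h import *
s=robot.snapshot("side");t=robot.snapshot("top")
S,T=s["color"].astype(int),t["color"].astype(int)
mn=lambda I:I.min(2)
sp=lambda I:I.max(2)-I.min(2)
k,c,a=blob((mn(S)>185)&(sp(S)<50),314,200);print("blk side",c,a,rect(s,cv2.convexHull(k)[:,0],70))
k,c,a=blob((mn(T)>165)&(sp(T)<40),325,210);print("blk top",c,a,rect(t,k,70))
k,c,a=blob(S.max(2)<150,313,199,5);print("bore side",c,a,onz(s,*c,70))
k,c,a=blob((mn(S)>165)&(sp(S)<45),402,260,24);print("bridge side",c,a,rect(s,k,87))
k,c,a=blob((mn(T)>140)&(sp(T)<30),228,222,16);print("bridge top",c,a,rect(t,k,87))
k,ch,a=blob(S.max(2)<45,411,230,9);print("head side",ch,a)
k,ct,a=blob(T.max(2)<60,220,223,6);print("head top",ct,a)
print("head",tri(s,ch,t,ct),tri(s,(411.1,230.5),t,(219.7,223.6)))
for n,m,z in(("green",(T[:,:,1]-T[:,:,0]>40),26),("red",(T[:,:,0]-T[:,:,1]>90),26)):
    k,c,a=blob(m,*((374,170) if n=="green" else (262,170)),24);print(n,c,a,rect(t,k,z))
print("tape/brown",onz(t,287,209,70))
E
python3 m1.py
```

```text
blk side [313.01304348 198.75652174] 230 ((472.43524169921875, -30.138851165771484), (47.43304443359375, 61.93405532836914), 84.90298461914062)
blk top [324.67364017 209.31380753] 239 ((474.4606018066406, -31.639907836914062), (45.27926254272461, 58.198875427246094), 88.92170715332031)
bore side [313. 199.] 25 [473.3702587  -29.38731503  70.        ]
bridge side [416.00943396 263.05660377] 106 ((420.3330993652344, 314.0262145996094), (24.02018928527832, 33.022281646728516), 24.520910263061523)
bridge top [232.40983607 219.81967213] 61 ((444.4452209472656, 264.5684814453125), (20.04318618774414, 28.43136978149414), 25.69318962097168)
head side [410.31313131 230.11111111] 99
head top [218.85714286 222.71428571] 28
head (array([432.60578248, 288.34851319, 191.98098346]), np.float64(1.4368348322155213)) (array([429.45909641, 287.30654021, 187.57423087]), np.float64(3.13883211974175))
green [372.49753695 171.33694581] 1015 ((600.9691162109375, -197.1082000732422), (110.56204986572266, 107.70323181152344), 89.00052642822266)
red [261.47140381 169.5       ] 1154 ((612.6123657226562, 176.68728637695312), (110.38774871826172, 111.54135131835938), 89.29425811767578)
tape/brown [476.64369032  91.05928289  70.        ]
```

play_rows(
  rows=[
    [0,0,-3,10.5,1],
    [0,0,-3,10.5,1],
    [3.7,-4.75,0,0,1],
    [3.7,-4.75,0,0,1],
    [3.7,-4.75,0,0,1],
    [3.7,-4.75,0,0,1],
    [3.7,-4.75,0,0,1],
    [3.7,-4.75,0,0,1],
    [3.7,-4.75,0,0,1],
    [3.7,-4.75,0,0,1],
  ],
  squeeze=40,
)

```text
time: 1.45
eef_pos: [503.9, -241.2, 291.3]
tool_rot: [3.139, -0.121, 0.0]
contact_force: [-0.0, -0.2, -0.3]
finger_gap: 85.3
grip_force: 0.0
```

play_rows(
  rows=[
    [-1.25,-5.81,0,0,1],
    [-1.25,-5.81,0,0,1],
    [-1.25,-5.81,0,0,1],
    [-1.25,-5.81,0,0,1],
    [-1.25,-5.81,0,0,1],
    [-1.25,-5.81,0,0,1],
    [-1.25,-5.81,0,0,1],
    [-1.25,-5.81,0,0,1],
    [-1.25,-5.81,0,0,1],
    [0,0,0,0,1],
  ],
)

```text
time: 2.7
eef_pos: [428.5, 293.6, 291.1]
tool_rot: [-3.136, 0.104, 0.001]
contact_force: [-0.6, -0.4, 0.1]
finger_gap: 85.5
grip_force: 0.0
```

play_rows(
  rows=[
    [0.4,0.5,3,0,1],
    [0,0,3,0,1],
    [0,0,3,0,1],
    [0,0,2.5,0,1],
    [0,0,0.5,0,0],
    [0,0,0,0,-0.3],
  ],
)

```text
time: 3.45
eef_pos: [434.7, 281.5, 171.6]
tool_rot: [3.139, -0.122, 0.0]
contact_force: [0.7, 0.5, 0.2]
finger_gap: 51.5
grip_force: 0.0
```

```bash
python3 - <<'E'
from h import *
st=robot.state();print(st["eef_pos"],st["tool_rot"],st["finger_gap"],st["contact_force"])
s=robot.snapshot("side");t=robot.snapshot("top")
for p in(s,t):print(proj(p,[432,288,190]))
def c(p,X,w=48,h=36):
    u,v=proj(p,X).astype(int);return cv2.resize(p["color"][v-h:v+h,u-w:u+w,::-1],(400,300),interpolation=cv2.INTER_NEAREST)
cv2.imwrite("pics/g1.png",np.hstack([c(s,[432,288,150]),c(t,[432,288,150])]))
E
```

```text
[434.69846559 281.46272492 171.56127615] [ 3.13891857e+00 -1.21571358e-01  3.08137667e-04] 51.53796157382594 [0.7076794  0.48244367 0.17147565]
[409.96290425 230.46792538]
[218.92416279 223.10185583]
```

View pics/g1.png

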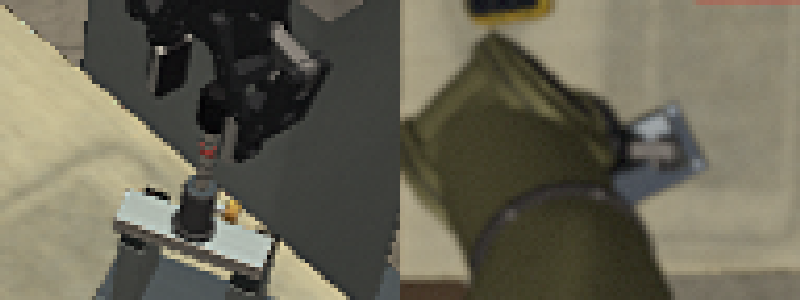

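The head sits between the fingers, nearer the +y finger (side crop ~(210,105)). I'll shift 7 mm toward +y and then close.

play_rows(
  rows=[
    [-0.2,-0.7,0,0,0],
    [0,0,0,0,-0.3],
    [0,0,0,0,-0.6],
    [0,0,0,0,-0.7],
    [0,0,0,0,-1],
    [0,0,0,0,-1],
    [0,0,0,0,-1],
  ],
  squeeze=50,
)

```text
time: 4.42
eef_pos: [433.1, 288.9, 171.4]
tool_rot: [3.139, -0.121, 0.0]
contact_force: [0.4, -1.1, 3.6]
finger_gap: 16.3
grip_force: 48.8
```

play_rows(
  rows=[
    [0,0,-1,0,-1],
    [0,0,-2.5,0,-1],
    [0.8,3.94,-2,0,-1],
    [0.8,3.94,0,0,-1],
    [0.8,3.94,0,0,-1],
    [0.8,3.94,0,0,-1],
    [0.8,3.94,0,0,-1],
    [0.8,3.94,0,0,-1],
    [0.8,3.94,0,0,-1],
    [0.8,3.94,0,0,-1],
  ],
)

```text
time: 5.68
eef_pos: [472.5, -31.3, 226.5]
tool_rot: [-3.139, 0.12, 0.0]
contact_force: [0.6, -0.0, -2.6]
finger_gap: 16.8
grip_force: 49.1
```

play_rows(
  rows=[
    [0,0,0,0,-1],
    [0,0,0,0,-1],
    [0,0,0,0,-1],
  ],
)

```text
time: 6.05
eef_pos: [472.5, -28.6, 226.3]
tool_rot: [-3.139, 0.117, 0.0]
contact_force: [0.2, -0.5, -2.5]
finger_gap: 16.7
grip_force: 49.1
```

```bash
python3 - <<'E'
from h import *
st=robot.state();print(st["eef_pos"],st["tool_rot"],st["finger_gap"],st["contact_force"])
s=robot.snapshot("side");t=robot.snapshot("top")
e=st["eef_pos"]
for p in(s,t):
  for z in (125,135,185):print(proj(p,[e[0],e[1],z]))
def c(p,X,w=50,h=50):
    u,v=proj(p,X).astype(int);print(u-w,v-h);return cv2.resize(p["color"][v-h:v+h,u-w:u+w,::-1],None,fx=4,fy=4,interpolation=cv2.INTER_NEAREST)
cv2.imwrite("pics/g2.png",np.hstack([c(s,[473,-30,110]),c(t,[473,-30,110])]))
np.savez("g2.npz",S=s["color"],T=t["color"])
E
```

```text
[472.49635068 -28.64822159 226.34201513] [-3.13872147e+00  1.16640220e-01  1.51228281e-04] 16.687569274844627 [ 0.22522874 -0.51015097 -2.50392873]
[313.05808611 184.68084503]
[312.99257503 181.9831742 ]
[312.6540133  168.04159216]
[324.51443916 208.72512499]
[324.59381077 208.55667365]
[325.00675976 207.68026688]
262 138
274 158
```

View pics/g2.png

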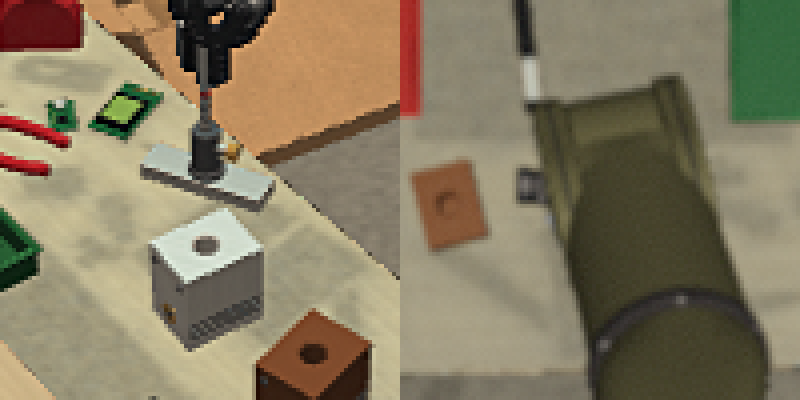

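The gauge hangs upright above the block. In the side crop the sleeve top is at ~(314,169.5) px and the bore at ~(313.5,199). In the top view the arm hides both. I'll measure the gauge relative to the bore in the side view.

```bash
python3 - <<'E'
from h import *
s=robot.snapshot("side");S=s["color"].astype(int)
mn,mx=S.min(2),S.max(2)
st=robot.state();zb=75+st["eef_pos"][2]-171.4;print(zb)
m=((mn>165)&(mx-mn<40)).astype(np.uint8); w=np.zeros_like(m); w[172:192,296:332]=m[172:192,296:332]
pts=np.argwhere(w)[:,::-1]; h=cv2.convexHull(pts.astype(np.int32))[:,0]
print(len(pts),h.tolist(),rect(s,h,zb+12))
k,c,a=blob(mx<75,314,176,10);print("sleeve",c,a,k.min(0),k.max(0))
for u,v in((c[0],k.min(0)[1]+2),(c[0],k.min(0)[1]+2.5)):print("sleevetop",onz(s,u,v,zb+50))
# bore: darkness-weighted centroid
g=S.sum(2)[193:206,307:321]/3.; W=np.clip(190-g,0,None); print(np.round(g).astype(int))
print(np.round(mx[164:186,304:326]))
E
```

```text
129.93167482313325
148 [[329, 183], [327, 186], [326, 187], [319, 191], [314, 191], [297, 178], [301, 174], [318, 174], [329, 182]] ((472.1527404785156, -27.080493927001953), (53.06556701660156, 84.84912109375), 4.4970622062683105)
sleeve [312.9375 176.9375] 80 [309 171] [317 182]
sleevetop [480.42711009 -17.04897385 179.93167482]
sleevetop [481.61982369 -15.46889907 179.93167482]
[[151 140 140 186 222 218 213 212 211 210 209 209 213 213]
 [179 184 224 218 214 212 211 212 211 211 211 210 211 211]
 [218 215 213 213 214 217 216 215 214 212 211 211 211 211]
 [210 212 213 216 218 211 209 215 213 219 214 212 211 210]
 [206 208 213 207 179 127 125 106 159 202 217 214 213 213]
 [214 213 208 151  60  75  81  83  87 140 210 214 211 210]
 [208 213 210 125  68  84  88  88  86 124 210 213 211 211]
 [214 215 208 134  61  76  82  80  89 153 215 208 207 209]
 [213 214 219 221 178 103 109 117 166 227 218 213 210 210]
 [210 210 213 217 223 227 230 227 221 215 211 213 219 229]
 [209 208 208 210 211 214 215 216 216 218 222 228 222 136]
 [214 215 213 211 209 210 212 215 219 228 223 139  66  74]
 [214 21
[... 1398 characters left out ...]
6  33  32 103 218 163 107 176
  200 192 194 201]
 [192 190 188 195 190  63  21  36  39  38  37  33  32  69 148 211 193 194
  195 190 191 196]
 [199 198 196 199 188  37  47  30  34  34  29  25  62  79 126 200 191 190
  198 181 182 185]
 [145 198 209 215 194  98  57  73  68  64  80  82  71  59 164 195 189 189
  189 190 189 186]
 [ 70  50  77 137 201 210  67  36  50  62  52  25  32 129 206 195 192 190
  189 189 190 192]
 [ 73  77  76  75  74  81 135 148  82  88 119 139 219 205 194 189 190 194
  192 192 190 190]
 [165  96  75  74  79  81  81  82  82 129 174 222 217 204 199 197 193 189
  187 188 193 194]
 [205 211 210 168  94  75  76  79  81  80  74  64 103 151 204 211 202 198
  196 193 188 188]]
```

play_rows(
  rows=[
    [0.09,0.21,1,0,-1],
    [0,0,2,0,-1],
    [0,0,1,0,-1],
    [0,0,0.4,0,-1],
    [0,0,0,0,-1],
  ],
)

```text
time: 6.82
eef_pos: [473.4, -32.2, 182.2]
tool_rot: [3.139, -0.12, -0.0]
contact_force: [0.1, -0.1, -2.1]
finger_gap: 16.7
grip_force: 49.1
```

play_rows(
  rows=[
    [0,0,0.4,0,-1],
    [0,0,0.3,0,-1],
    [0,0,0.2,0,-1],
    [0,0,0,0,-1],
  ],
)

```text
time: 7.32
eef_pos: [473.2, -32.3, 173.2]
tool_rot: [3.139, -0.12, -0.0]
contact_force: [0.8, 0.2, -1.6]
finger_gap: 16.7
grip_force: 49.1
```

play_rows(
  rows=[
    [0,-0.05,0.2,0,-1],
    [0,0,0.2,0,-1],
    [0,0,0.2,0,-1],
    [0,0,0,0,-1],
  ],
)

```text
time: 7.82
eef_pos: [473.2, -31.8, 167.1]
tool_rot: [3.139, -0.12, -0.001]
contact_force: [-0.3, -1.1, -2.0]
finger_gap: 16.5
grip_force: 49.1
```

```bash
python3 - <<'E'
from h import *
st=robot.state();e=st["eef_pos"];zb=75+e[2]-171.4;print(e,zb)
s=robot.snapshot("side");S=s["color"].astype(int)
print(proj(s,[473.4,-29.4,zb+50]))
u,v=proj(s,[473.4,-29.4,zb+50]).astype(int)
print(u-10,v-10);print(S.max(2)[v-10:v+16,u-10:u+11])
E
```

```text
[473.24288794 -31.78324893 167.10991835] 70.70991835354994
[312.65732657 185.82102836]
302 175
[[186 193 196 200 204 204 204 209 202  48  73  36   7   6  37 122 186 206
  200 197 195]
 [168 174 182 188 194 200 205 208 205  98  74  72  64 139 233 221 208 200
  197 199 196]
 [164 161 166 170 180 187 197 203 199 103  98 189 211 213 207 202 200 196
  192 195 194]
 [173 162 161 163 167 172 182 194 195 141  81  98 185 202 195 198 197 196
  195 194 193]
 [190 178 169 165 164 161 159 172 182 129  74  95 184 201 198 196 195 195
  191 192 193]
 [199 189 179 173 166 164 162 164 170 127  76  87 161 205 199 197 194 193
  191 190 190]
 [200 200 194 183 175 170 166 169 166 118  48  73 161 209 202 198 197 194
  190 188 189]
 [195 198 199 195 185 182 174 169 165 120  80  89 156 205 199 200 195 192
  190 190 193]
 [194 194 195 196 191 185 183 181 171 123  83  90 154 204 201 195 191 184
  179 173 177]
 [196 194 194 196 195 194 193 186 102  78  60  56  90 152 207 193 179 167
  159 162 164]
 [199 199 196 197 197 201 199 141  82  83  94  84  83  82 130 189 170 161
  160 164 163]
 [197 199 198 199 197 200 
[... 609 characters left out ...]
8 190 190 198 194  68  29  37  40  39  35  27  73 157  98  75
  128 216 162]
 [195 194 191 189 191 190 130  32  34  38  39  39  37  29  47 145 220 207
  218 234 203]
 [209 210 198 197 197 193 142  47  23  36  36  37  32  28  50  95 206 193
  187 193 194]
 [ 70 128 188 208 211 205 197  37  71  49  44  34  59  76  73  98 202 190
  189 190 189]
 [ 74  74  67  68 126 194 216 116  25  64  79  82  65  43  51 167 200 193
  192 190 190]
 [100  76  71  74  72  70  73 126 145  85  68  24  73 138 215 200 192 194
  193 192 190]
 [246 242 188  98  74  71  75  79  79  79 132 187 234 225 207 200 197 193
  190 190 192]
 [236 231 234 240 242 188  98  76  73  77  78  72  66 109 159 212 212 201
  198 197 194]]
```

The sleeve top is at (312.7,186), against (312.7,185.8) predicted for dead centre, so the gauge is aligned and the tip is in the bore. Now I'll push the rod.

play_rows(
  rows=[
    [0,0,0.1,0,-1],
    [0,0,0.2,0,-1],
    [0,0,0.2,0,-1],
    [0,0,0.2,0,-1],
    [0,0,0.2,0,-1],
  ],
)

```text
time: 8.5
eef_pos: [473.5, -31.8, 158.3]
tool_rot: [3.139, -0.121, 0.001]
contact_force: [-0.3, -0.5, 3.8]
finger_gap: 16.5
grip_force: 49.7
```

play_rows(
  rows=[
    [0,0,0.15,0,-1],
    [0,0,0.15,0,-1],
    [0,0,0.15,0,-1],
  ],
)

```text
time: 8.88
eef_pos: [473.4, -31.8, 153.7]
tool_rot: [3.139, -0.121, 0.0]
contact_force: [-0.4, -1.0, 3.3]
finger_gap: 16.4
grip_force: 49.7
```

play_rows(
  rows=[
    [0,0,0.15,0,-1],
    [0,0,0.15,0,-1],
  ],
)

```text
time: 9.12
eef_pos: [473.4, -31.8, 150.7]
tool_rot: [3.139, -0.12, 0.0]
contact_force: [-1.6, -0.9, 3.9]
finger_gap: 16.6
grip_force: 49.7
```

play_rows(
  rows=[
    [0,0,0.15,0,-1],
    [0,0,0.15,0,-1],
    [0,0,0.15,0,-1],
  ],
)

```text
time: 9.5
eef_pos: [473.4, -31.8, 146.2]
tool_rot: [3.139, -0.121, 0.0]
contact_force: [0.8, -1.7, 4.6]
finger_gap: 16.5
grip_force: 49.7
```

play_rows(
  rows=[
    [0,0,0.15,0,-1],
    [0,0,0.15,0,-1],
  ],
)

```text
time: 9.75
eef_pos: [473.4, -31.8, 143.2]
tool_rot: [3.139, -0.12, 0.0]
contact_force: [-0.7, -0.7, 4.0]
finger_gap: 16.6
grip_force: 49.7
```

play_rows(
  rows=[
    [0,0,0.15,0,-1],
    [0,0,0.15,0,-1],
  ],
)

```text
time: 10.0
eef_pos: [473.4, -31.8, 140.2]
tool_rot: [3.139, -0.121, 0.0]
contact_force: [0.1, -0.6, 2.8]
finger_gap: 16.4
grip_force: 49.7
```

play_rows(
  rows=[
    [0,0,0.15,0,-1],
    [0,0,0.15,0,-1],
  ],
)

```text
time: 10.25
eef_pos: [473.3, -31.8, 137.2]
tool_rot: [3.139, -0.121, -0.0]
contact_force: [-0.6, -1.2, 3.8]
finger_gap: 16.5
grip_force: 49.7
```

play_rows(
  rows=[
    [0,0,0.15,0,-1],
    [0,0,0.15,0,-1],
  ],
)

```text
time: 10.5
eef_pos: [473.3, -31.8, 134.2]
tool_rot: [3.139, -0.121, 0.0]
contact_force: [-0.8, -0.9, 4.1]
finger_gap: 16.2
grip_force: 49.7
```

play_rows(
  rows=[
    [0,0,0.15,0,-1],
    [0,0,0.15,0,-1],
  ],
)

```text
time: 10.75
eef_pos: [473.4, -31.8, 131.2]
tool_rot: [3.139, -0.121, 0.0]
contact_force: [-0.5, -1.6, 11.7]
finger_gap: 16.3
grip_force: 50.7
```

play_rows(
  rows=[
    [0,0,0.05,0,-1],
    [0,0,0.05,0,-1],
    [0,0,0,0,-1],
  ],
)

```text
time: 11.12
eef_pos: [473.9, -31.7, 131.1]
tool_rot: [3.139, -0.12, 0.002]
contact_force: [-0.8, -1.8, 12.8]
finger_gap: 16.5
grip_force: 50.7
```

```bash
python3 - <<'E'
from h import *
s=robot.snapshot("side");e=robot.state()["eef_pos"];print(e)
u,v=proj(s,[473.4,-29.4,110]).astype(int);print(u-40,v-30)
cv2.imwrite("pics/g3.png",cv2.resize(s["color"][v-30:v+30,u-40:u+40,::-1],None,fx=8,fy=8,interpolation=cv2.INTER_NEAREST))
E
```

```text
[473.86348907 -31.686397   131.10664995]
272 158
```

View pics/g3.png

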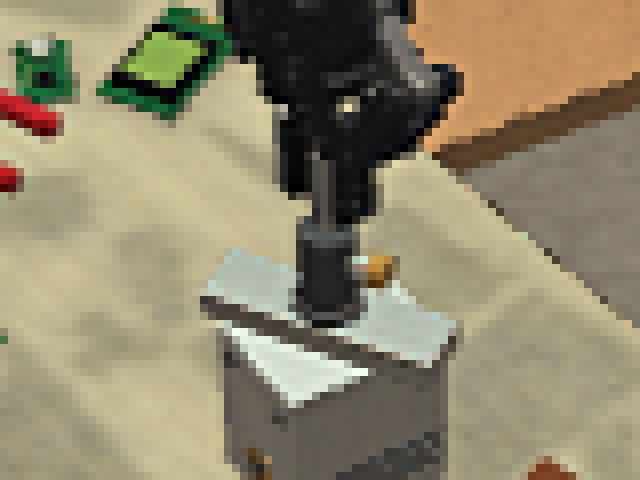

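The bridge lies flat on the block, the force holds at 12.8 N, and only bright rod shows above the sleeve (~(312,182) px). The red ring is hidden, so the reading is over 40 mm (about 45 by travel) and the block goes to green. Next I'll lift the gauge out and take it back.

play_rows(
  rows=[
    [0,0,-0.5,0,-1],
    [0,0,-1,0,-1],
    [0,0,-1.5,0,-1],
    [0,0,-1.5,0,-1],
    [0,0,-1.5,0,-1],
    [0,0,-1.5,0,-1],
    [0,0,-1,0,-1],
    [0,0,-0.5,0,-1],
    [0,0,0,0,-1],
  ],
)

```text
time: 12.3
eef_pos: [473.3, -31.7, 220.3]
tool_rot: [-3.139, 0.12, -0.0]
contact_force: [0.3, 0.2, -3.4]
finger_gap: 16.7
grip_force: 49.2
```

play_rows(
  rows=[
    [-0.4,-2,0,0,-1],
    [-0.8,-4,0,0,-1],
    [-0.8,-4,0,0,-1],
    [-0.8,-4,0,0,-1],
    [-0.8,-4,0,0,-1],
    [-0.8,-4,0,0,-1],
    [-0.8,-4,0,0,-1],
    [-0.8,-4,0,0,-1],
    [-0.4,-2,0,0,-1],
    [0,0,0,0,-1],
  ],
)

```text
time: 13.55
eef_pos: [433.6, 292.9, 219.8]
tool_rot: [3.139, -0.117, -0.001]
contact_force: [-0.3, -0.8, -2.8]
finger_gap: 16.7
grip_force: 49.2
```

play_rows(
  rows=[
    [0,0,0,0,-1],
    [0,0,0,0,-1],
    [0,0,0,0,-1],
    [0,0,0,0,-1],
  ],
)

```text
time: 14.05
eef_pos: [434.3, 291.7, 220.3]
tool_rot: [3.139, -0.122, 0.0]
contact_force: [-0.0, -0.4, -2.5]
finger_gap: 16.4
grip_force: 49.2
```

```bash
python3 - <<'E'
from h import *
s=robot.snapshot("side");e=robot.state()["eef_pos"];print(e)
for X in([432.5,288.5,75],[432.5,288.5,87]):print(proj(s,X))
u,v=proj(s,[432,289,140]).astype(int);print(u-50,v-40)
cv2.imwrite("pics/g4.png",cv2.resize(s["color"][v-40:v+60,u-50:u+50,::-1],None,fx=6,fy=6,interpolation=cv2.INTER_NEAREST))
E
```

```text
[434.18682152 291.87419554 220.32834223]
[404.08862855 261.79013662]
[404.66343954 258.74830405]
357 204
```

View pics/g4.png

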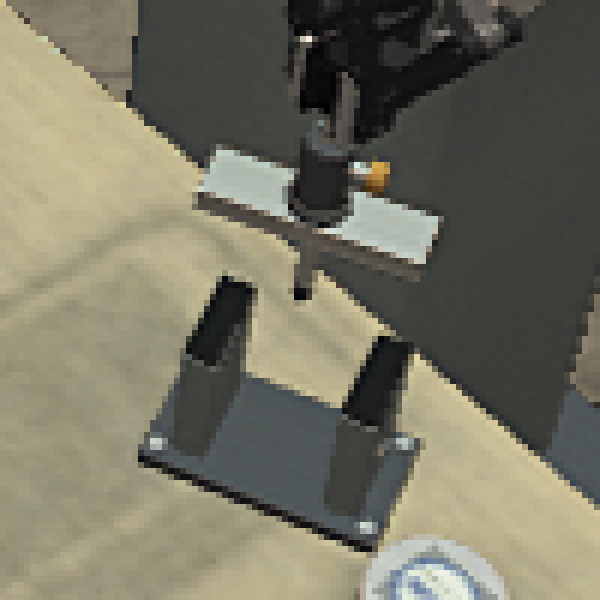

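The gauge hangs level with its rod out, above the rest. The upright tops are at crop (220,321) and (380,382), so their midpoint is at ~(407,262.6) px. I'll compute the shift.

```bash
python3 - <<'E'
from h import *
s=robot.snapshot("side");e=robot.state()["eef_pos"]
f=lambda x,y:(357+x/6-.5+.08,204+y/6-.5+.08)
a=onz(s,*f(220,321),75);b=onz(s,*f(380,382),75);print(a,b,(a+b)/2,np.linalg.norm(a-b),np.degrees(np.arctan2(*(b-a)[1::-1])))
C=[(155,440),(405,440),(368,527)]  # base screws, z=8
P=[onz(s,*f(*c),8) for c in C];print(np.round(P,1))
zb=75+e[2]-136.1
h=[(215,147),(442,215),(425,268),(198,193)]
Q=np.array([onz(s,*f(*c),zb+12)[:2] for c in h]);print(zb,Q,Q.mean(0),e)
print(onz(s,*f(328,130),zb+50))
E
```

```text
[443.24465689 261.54302846  75.        ] [414.0557129  323.95522501  75.        ] [428.65018489 292.74912674  75.        ] 68.90048424794922 115.0645576942545
[[467.7 256.9   8. ]
 [383.6 322.1   8. ]
 [428.1 343.6   8. ]]
159.21079508420198 [[445.27059713 246.95554738]
 [401.25733924 325.64564649]
 [425.65264859 339.85561616]
 [467.03111034 260.25200134]] [434.80292382 293.17720284] [434.14543885 291.96433256 220.31079508]
[432.55584386 289.22884041 209.21079508]
```

play_rows(
  rows=[
    [-0.5,0,0.8,0,-1],
    [0,0,1.5,0,-1],
    [0,0,1.5,0,-1],
    [0,0,1.5,0,-1],
    [0,0,1.2,0,-1],
    [0,0,0.8,0,-1],
    [0,0,0.4,0,-1],
    [0,0,0.2,0,-1],
    [0,0,0,0,-1],
  ],
)

```text
time: 15.28
eef_pos: [429.2, 292.7, 141.4]
tool_rot: [-3.139, 0.12, -0.001]
contact_force: [0.8, 0.0, -2.2]
finger_gap: 16.6
grip_force: 49.2
```

play_rows(
  rows=[
    [0,0,0.1,0,-1],
    [0,0,0.1,0,-1],
    [0,0,0,0,-1],
  ],
)

```text
time: 15.65
eef_pos: [429.1, 292.5, 139.3]
tool_rot: [3.139, -0.121, 0.0]
contact_force: [-0.1, -0.1, -2.2]
finger_gap: 16.3
grip_force: 49.2
```

play_rows(
  rows=[
    [0,0,0.1,0,-1],
    [0,0,0.1,0,-1],
    [0,0,0,0,-1],
  ],
)

```text
time: 16.02
eef_pos: [429.0, 292.6, 137.2]
tool_rot: [3.139, -0.12, -0.0]
contact_force: [0.2, 0.4, -1.0]
finger_gap: 16.4
grip_force: 49.2
```

play_rows(
  rows=[
    [0,0,0.07,0,-1],
    [0,0,0,0,-1],
  ],
)

```text
time: 16.27
eef_pos: [429.1, 292.5, 136.5]
tool_rot: [3.139, -0.12, -0.0]
contact_force: [-0.4, -0.6, -3.0]
finger_gap: 16.8
grip_force: 49.2
```

play_rows(
  rows=[
    [0,0,0.05,0,-1],
    [0,0,0,0,-1],
  ],
)

```text
time: 16.52
eef_pos: [429.2, 292.6, 136.2]
tool_rot: [-3.139, 0.121, -0.0]
contact_force: [-0.1, -0.1, 0.6]
finger_gap: 16.5
grip_force: 49.4
```

play_rows(
  rows=[
    [0,0,0.05,0,-1],
    [0,0,0,0,-1],
  ],
)

```text
time: 16.77
eef_pos: [429.2, 292.6, 135.9]
tool_rot: [-3.139, 0.121, -0.001]
contact_force: [-1.3, -1.1, 4.1]
finger_gap: 16.5
grip_force: 49.8
```

play_rows(
  rows=[
    [0,0,0,0,-0.4],
    [0,0,0,0,0],
    [0,0,0,0,0.3],
    [0,0,0,0,0.3],
    [0,0,-2,0,0.5],
    [0,0,-4,0,1],
    [0,0,-4,0,1],
  ],
)

```text
time: 17.65
eef_pos: [428.8, 292.4, 236.4]
tool_rot: [3.139, -0.12, -0.001]
contact_force: [-0.3, 0.2, 0.3]
finger_gap: 85.3
grip_force: 0.0
```

```bash
python3 - <<'E'
from h import *
s=robot.snapshot("side");e=robot.state()["eef_pos"];print(e)
u,v=proj(s,[429,292,110]).astype(int);print(u-40,v-35)
a=s["color"][v-35:v+35,u-40:u+40,::-1]
u,v=proj(s,[473,-30,60]).astype(int);print(u-40,v-35,proj(s,[473.4,-29.4,70]))
b=s["color"][v-35:v+35,u-40:u+40,::-1]
cv2.imwrite("pics/g5.png",cv2.resize(np.hstack([a,b]),None,fx=5,fy=5,interpolation=cv2.INTER_NEAREST))
S=s["color"].astype(int)
k,c,ar=blob((S.min(2)>185)&(S.max(2)-S.min(2)<50),314,200);print("blk",c,ar,rect(s,cv2.convexHull(k)[:,0],70))
k,c,ar=blob(S.max(2)<150,313,199,5);print("bore",onz(s,*c,70))
# green tray rim, side view
k,c,ar=blob((S[:,:,1]-S[:,:,0]>25),251,196,28);print("green",c,ar,rect(s,k,15),rect(s,k,26))
E
```

```text
[431.28532662 294.27668219 241.41336709]
367 217
273 166 [312.98885025 199.00208774]
blk [312.99134199 198.7965368 ] 231 ((472.5022888183594, -30.21088409423828), (47.58994674682617, 61.91057586669922), 84.512939453125)
bore [473.3702587  -29.38731503  70.        ]
green [252.02873563 196.12643678] 522 ((575.537109375, -206.39356994628906), (72.49063873291016, 119.86640167236328), 0.036889366805553436) ((580.6123657226562, -195.91598510742188), (71.69066619873047, 118.5435791015625), 0.03688189014792442)
```

View pics/g5.png

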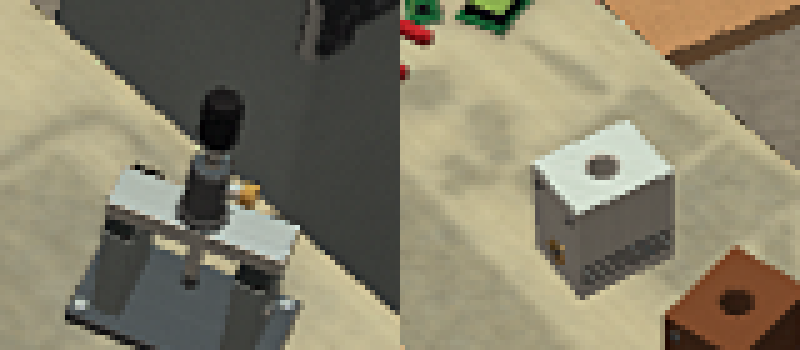

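The gauge stands square on its rest with the rod out and the red ring hidden; the head is at px ~(411,240). The block hasn't moved, with its bore at (313,199). Next I'll fetch the block.

play_rows(
  rows=[
    [0.86,4,0,0,1],
    [0.86,4,0,0,1],
    [0.86,4,0,0,1],
    [0.86,4,0,0,1],
    [0.86,4,0,0,1],
    [0.86,4,0,0,1],
    [0.86,4,0,0,1],
    [0.86,4,0,0,1],
    [0,0,0,0,1],
    [0,0,0,0,1],
  ],
)

```text
time: 18.95
eef_pos: [473.0, -31.1, 235.5]
tool_rot: [-3.139, 0.12, 0.0]
contact_force: [-0.6, -0.2, -0.1]
finger_gap: 85.5
grip_force: 0.0
```

play_rows(
  rows=[
    [0,0,0,0,1],
    [0,0,0,0,1],
  ],
)

```text
time: 19.2
eef_pos: [473.1, -30.6, 235.6]
tool_rot: [-3.139, 0.117, 0.0]
contact_force: [0.2, -0.2, -0.1]
finger_gap: 85.6
grip_force: 0.0
```

play_rows(
  rows=[
    [0,0.05,3.5,0,1],
    [0,0,4,0,1],
    [0,0,4,0,1],
    [0,0,4,0,1],
    [0,0,3,0,1],
    [0,0,1.5,0,1],
    [0,0,0.6,0,1],
    [0,0,0,0,1],
  ],
)

```text
time: 20.2
eef_pos: [473.5, -32.2, 30.0]
tool_rot: [3.139, -0.12, 0.001]
contact_force: [0.7, 0.1, 0.8]
finger_gap: 85.8
grip_force: 0.0
```

play_rows(
  rows=[
    [0,0,0,0,0.5],
    [0,0,0,0,0.3],
    [0,0,0,0,0.2],
    [0,0,0,0,0],
    [0,0,0,0,-0.3],
    [0,0,0,0,-0.3],
    [0,0,0,0,-0.3],
  ],
  squeeze=60,
)

```text
time: 21.08
eef_pos: [473.5, -31.9, 30.2]
tool_rot: [-3.139, 0.12, -0.002]
contact_force: [-0.9, 2.0, 6.6]
finger_gap: 49.2
grip_force: 62.3
```

play_rows(
  rows=[
    [0,0,-1,0,-0.3],
    [0,0,-2.5,0,-0.3],
    [0,0,-2.5,0,-0.3],
    [2,2.25,-1,0,-0.3],
    [2,2.25,0,0,-0.3],
    [2,2.25,0,0,-0.3],
    [2,2.25,0,0,-0.3],
    [2,2.25,0,0,-0.3],
    [2,2.25,0,0,-0.3],
    [2,2.2,0,0,-0.3],
  ],
)

```text
time: 22.32
eef_pos: [599.7, -200.5, 99.3]
tool_rot: [-3.139, 0.121, 0.004]
contact_force: [-0.4, -0.4, -5.0]
finger_gap: 49.1
grip_force: 63.6
```

play_rows(
  rows=[
    [0,0,0,0,-0.3],
    [0,0,0,0,-0.3],
    [0,0,0,0,-0.3],
  ],
)

```text
time: 22.7
eef_pos: [599.7, -198.2, 99.4]
tool_rot: [-3.138, 0.118, 0.003]
contact_force: [0.3, 0.2, -4.8]
finger_gap: 49.6
grip_force: 63.5
```

```bash
python3 - <<'E'
from h import *
s=robot.snapshot("side");t=robot.snapshot("top");e=robot.state()["eef_pos"];print(e)
u,v=proj(s,[600,-198,50]).astype(int);print(u-40,v-35)
a=s["color"][v-35:v+35,u-40:u+40,::-1]
u,v=proj(t,[600,-198,50]).astype(int);print(u-40,v-35,proj(s,[601,-197,4]),proj(t,[601,-197,26]))
b=t["color"][v-35:v+35,u-40:u+40,::-1]
cv2.imwrite("pics/g6.png",cv2.resize(np.hstack([a,b]),None,fx=5,fy=5,interpolation=cv2.INTER_NEAREST))
E
```

```text
[ 600.18930626 -198.52592263   99.57345506]
204 155
334 135 [245.833607   202.21156001] [373.38564569 170.95024417]
```

View pics/g6.png

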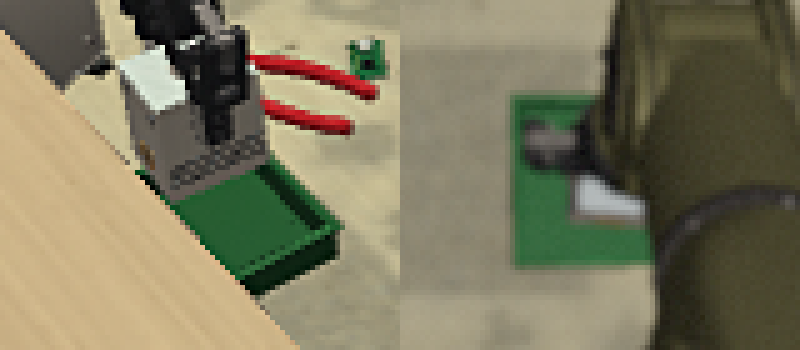

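The block is held upright over the green tray (top view: tray centre ~(373.5,171), block inside it). I'll lower it slowly.

play_rows(
  rows=[
    [0,0,1,0,-0.3],
    [0,0,1.5,0,-0.3],
    [0,0,1.5,0,-0.3],
    [0,0,1.2,0,-0.3],
    [0,0,0.6,0,-0.3],
    [0,0,0.3,0,-0.3],
    [0,0,0,0,-0.3],
  ],
)

```text
time: 23.68
eef_pos: [600.9, -199.6, 38.7]
tool_rot: [3.139, -0.121, 0.001]
contact_force: [-0.2, 0.8, -5.3]
finger_gap: 49.1
grip_force: 63.5
```

play_rows(
  rows=[
    [0,0,0.15,0,-0.3],
    [0,0,0.1,0,-0.3],
    [0,0,0,0,-0.3],
  ],
)

```text
time: 24.05
eef_pos: [600.7, -199.6, 36.2]
tool_rot: [3.139, -0.121, 0.0]
contact_force: [0.6, 0.7, -4.2]
finger_gap: 49.5
grip_force: 63.5
```

play_rows(
  rows=[
    [0,0,0.1,0,-0.3],
    [0,0,0.05,0,-0.3],
    [0,0,0,0,-0.3],
  ],
)

```text
time: 24.42
eef_pos: [600.6, -199.5, 34.5]
tool_rot: [-3.139, 0.12, 0.0]
contact_force: [-0.7, 0.4, -4.5]
finger_gap: 49.3
grip_force: 63.5
```

play_rows(
  rows=[
    [0,0,0.05,0,-0.3],
    [0,0,0,0,-0.3],
  ],
)

```text
time: 24.68
eef_pos: [600.7, -199.5, 34.4]
tool_rot: [3.139, -0.12, 0.0]
contact_force: [-1.1, -0.6, -2.1]
finger_gap: 49.7
grip_force: 63.9
```

play_rows(
  rows=[
    [0,0,0.05,0,-0.3],
    [0,0,0.05,0,-0.3],
    [0,0,0,0,-0.3],
  ],
)

```text
time: 25.05
eef_pos: [600.7, -199.5, 34.3]
tool_rot: [3.139, -0.121, 0.0]
contact_force: [-3.6, 1.8, 7.4]
finger_gap: 49.4
grip_force: 65.0
```

play_rows(
  rows=[
    [0,0,0,0,0.25],
    [0,0,0,0,0.4],
    [0,0,0,0,0.5],
    [0,0,0,0,0.5],
    [0,0,-2,0,0.5],
    [0,0,-4,0,0.5],
    [0,0,-5,0,0.5],
    [0,0,-5,0,0.5],
    [0,0,-3,0,0.5],
  ],
)

```text
time: 26.18
eef_pos: [601.8, -199.8, 227.6]
tool_rot: [3.138, -0.121, 0.008]
contact_force: [0.6, -1.2, -0.1]
finger_gap: 64.2
grip_force: 0.0
```

play_rows(
  rows=[
    [-3,4,-1,0,0.5],
    [-3,4,-1,0,0.5],
    [-3,4,-1,0,0.5],
    [-3,4,0,0,0.5],
    [-2,4,0,0,0.5],
    [-1,2,0,0,0.5],
    [0,0,0,0,0.5],
    [0,0,0,0,0.5],
  ],
)

```text
time: 27.18
eef_pos: [436.2, -405.0, 253.4]
tool_rot: [-3.138, 0.115, -0.002]
contact_force: [0.6, 0.7, -0.6]
finger_gap: 64.3
grip_force: 0.0
```

```bash
python3 - <<'E'
from h import *
s=robot.snapshot("side");t=robot.snapshot("top")
u,v=proj(s,[600,-198,50]).astype(int)
a=s["color"][v-35:v+35,u-40:u+40,::-1]
u,v=proj(t,[600,-198,50]).astype(int);print(u-40,v-35)
b=t["color"][v-35:v+35,u-40:u+40,::-1]
u,v=proj(s,[429,292,110]).astype(int)
c=s["color"][v-35:v+35,u-40:u+40,::-1]
cv2.imwrite("pics/g7.png",cv2.resize(np.hstack([a,b,c]),None,fx=3.3,fy=3.3,interpolation=cv2.INTER_NEAREST))
T=t["color"].astype(int)
k,c,ar=blob((T.min(2)>160)&(T.max(2)-T.min(2)<40),374,171,20);print(c,ar,rect(t,k,74))
E
```

```text
334 135
[375.44166667 169.2625    ] 240 ((600.1837158203125, -198.0834197998047), (46.011173248291016, 59.936073303222656), 84.6656723022461)
```

View pics/g7.png

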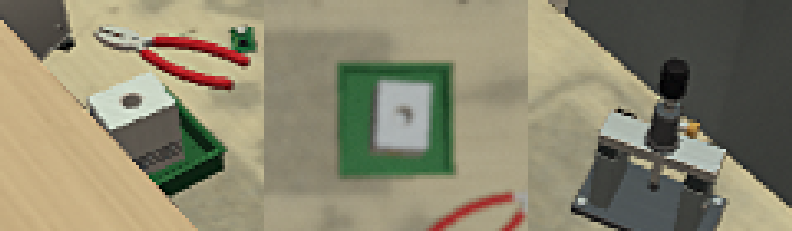

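The block stands upright in the middle of the green tray, at (600,-198) mm against the tray centre (601,-197). The gauge is on its rest with the rod out. Handing in.

```bash
python3 -c "
from plant import robot
print(robot.hand_in())"
```

```text
the job is handed in; nothing more can be done
None
```

I measured the bore at about 45 mm (red ring hidden in the sleeve), stood the gauge back on its rest with the rod left at that reading, set the block upright in the green tray, and handed the job in; no verdict came back.

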